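# Lid the sauce pots

## Task

The washed sauce pots are to go back on the shelf with their lids on: put the matching lid on each of the four steel pots, so that the boss under the lid sits down inside the mouth and the disc lies flat on the rim all round. Every lid fits only the pot of its own size. Keep the pots standing upright on the worktop, and leave the white dish and the roll of tape where they are.

Things in the scene. Friction and masses are not known exactly. Their poses are not given: they have to be found in the camera images.
- pot_xl: The largest of four open round stainless-steel sauce pots, standing upright: mouth 116 mm across inside, 122 mm outside, wall 3 mm, 66 mm high, flat bottom. Origin at the centre of its underside, z up along the axis. Its own lid is lid_xl. Loose; it may be nudged a little.
- lid_xl: The largest of four round steel lids, black knob up: disc 136 mm across, under it a boss 100 mm across, 6 mm deep, for the 116 mm mouth (8 mm play all round). Origin: centre of the boss's underside, z up. Heights above it: disc edge 6 to 8.5 mm, disc at the knob 13 mm, knob 13 to 39.5 mm, 22 mm thick (grip here) from 25 to 37 mm, slimmer below. Seated, its origin is 60 mm above the pot's.
- pot_l: The second largest of four open round stainless-steel sauce pots, standing upright: mouth 92 mm across inside, 98 mm outside, wall 3 mm, 60 mm high, flat bottom. Origin at the centre of its underside, z up along the axis. Its own lid is lid_l. Loose; it may be nudged a little.
- lid_l: The second largest of four round steel lids, black knob up: disc 112 mm across, under it a boss 76 mm across, 6 mm deep, for the 92 mm mouth (8 mm play all round). Origin: centre of the boss's underside, z up. Heights above it: disc edge 6 to 8.5 mm, disc at the knob 13 mm, knob 13 to 39.5 mm, 22 mm thick (grip here) from 25 to 37 mm, slimmer below. Seated, its origin is 54 mm above the pot's.
- pot_m: The second smallest of four open round stainless-steel sauce pots, standing upright: mouth 68 mm across inside, 74 mm outside, wall 3 mm, 54 mm high, flat bottom. Origin at the centre of its underside, z up along the axis. Its own lid is lid_m. Loose; it may be nudged a little.
- lid_m: The second smallest of four round steel lids, black knob up: disc 88 mm across, under it a boss 52 mm across, 6 mm deep, for the 68 mm mouth (8 mm play all round). Origin: centre of the boss's underside, z up. Heights above it: disc edge 6 to 8.5 mm, disc at the knob 13 mm, knob 13 to 39.5 mm, 22 mm thick (grip here) from 25 to 37 mm, slimmer below. Seated, its origin is 48 mm above the pot's.
- pot_s: The smallest of four open round stainless-steel sauce pots, standing upright: mouth 44 mm across inside, 50 mm outside, wall 3 mm, 48 mm high, flat bottom. Origin at the centre of its underside, z up along the axis. Its own lid is lid_s. Loose; it may be nudged a little.
- lid_s: The smallest of four round steel lids, black knob up: disc 64 mm across, under it a boss 28 mm across, 6 mm deep, for the 44 mm mouth (8 mm play all round). Origin: centre of the boss's underside, z up. Heights above it: disc edge 6 to 8.5 mm, disc at the knob 13 mm, knob 13 to 39.5 mm, 22 mm thick (grip here) from 25 to 37 mm, slimmer below. Seated, its origin is 42 mm above the pot's.
- dish: Small white round dish, open, 96 mm across, 26 mm high, among the lids; not to be moved. Origin at the centre of its underside.
- tape: Roll of masking tape lying flat, 96 mm across, 25 mm high, among the pots; not to be moved. Origin at the centre of its underside.
Things that resemble listed ones, but are neither listed nor needed, are in the scene too. What is shaped like the lid_s but green or orange is not meant.

How it is judged:
At the end, for the whole second after the job is handed in: Each lid sits on the pot of its own size: its boss in the mouth (lid centred within 11 mm), its disc down on the rim within 3 mm and level within about 4.5 degrees; all four pots stand upright on the worktop, pots and lids at rest; the white dish and the tape within 30 mm of where they were (horizontal distance between lid_xl and pot_xl below 0.011 m and z of lid_xl in the frame of pot_xl between 0.057 and 0.063 m and angle between each of lid_xl, pot_xl, lid_l, pot_l, lid_m, pot_m, lid_s, pot_s's own z axis and vertical below 0.08 rad and height (world z) of each of pot_xl, pot_l, pot_m, pot_s below 0.005 m and linear speed of each of lid_xl, pot_xl, lid_l, pot_l, lid_m, pot_m, lid_s, pot_s below 0.02 m/s and horizontal distance between lid_l and pot_l below 0.011 m and z of lid_l in the frame of pot_l between 0.051 and 0.057 m and horizontal distance between lid_m and pot_m below 0.011 m and z of lid_m in the frame of pot_m between 0.045 and 0.051 m and horizontal distance between lid_s and pot_s below 0.011 m and z of lid_s in the frame of pot_s between 0.039 and 0.045 m and distance of each of dish, tape from where it was at the start of the episode below 0.03 m); the robot touches nothing.
It fails at once if the white dish is pushed more than 30 mm or tipped (distance of dish from where it was at the start of the episode above 0.03 m or angle between dish's own z axis and vertical above 0.4 rad).
It fails at once if the roll of tape is pushed more than 30 mm or tipped (distance of tape from where it was at the start of the episode above 0.03 m or angle between tape's own z axis and vertical above 0.4 rad).
It fails at once if a pot is knocked over (angle between any of pot_xl, pot_l, pot_m, pot_s's own z axis and vertical above 0.5 rad).
It also fails if it takes over 96 s, if anything falls off the work surface, if the arm or the gripper's body presses on something with over 40 N, if the wrist force passes 120 N, or if a joint passes its speed limit or range.

## Robot

A 7-joint arm with a two-finger parallel gripper is mounted at the origin on a cart in front of the work surface, level with it; the furniture and walls round the work are solid. World frame = base frame: x ahead of the robot, y to its left, z up, the work surface at z = 0. Lengths are in m, angles in rad, forces in N, time in s.
With the tool pointing down it reaches from about 0.425 to 0.875 m from the base axis. Payload 8.4 kg.
Tool frame: the origin (TCP) lies at the very end of the fingers, on their centre line; the grasp point (between the pads) lies 19 mm behind it; z points along the fingers, y is the direction in which the jaws open and shut (so a half turn about z gives the same grasp; the last joint's range is limited). The gripper opens to 85 mm and grips with 20 to 120 N. Pads are 22 mm wide; open, the fingers measure 114 mm over their backs; the gripper's body (76 mm by 85 mm) begins 54 mm behind the grasp point. The pads swing forward as they close: fully open they stand 13 mm farther back than shut.
Start: joints at [-1.245, 0.333, 0.04, 1.465, -0.013, 1.343, -0.059], TCP at [0.268, 0.592, 0.231] pointing down, gripper open.
Joint ranges: [-2.58, 2.58], [-0.38, 2.09], [-1.3, 1.39], [0.25, 2.4], [-1.5, 4.64], [0.08, 2.09], [-2.65, 2.65]. Speed limits (rad/s): [2.22, 2.22, 2.79, 2.79, 3.14, 3.14, 3.14].

## Interface

Orientations are given as a unit quaternion [w, x, y, z].
In Python, from plant import get_state, snapshot, camera_params, sign_off, masks_of gives the robot as it stands. The module is installed in compiled form; this text tells all that it offers.
- The arm moves only by the shell command python3 -m inch 'ROWS'. ROWS is JSON, a list that holds one entry, the list of rows, each a list of 7 numbers: the shift along the tool's x, y, z each as a share of 10 cm, from -1 to 1, then the turn, a rotation vector about the tool's x, y, z each as a share of 45 degrees, from -1 to 1, then the opening, from 0 (shut) to 1 (fully open). In form: [[[dx, dy, dz, ax, ay, az, grip], ...]]. A call has 1 to 12 rows; each row shifts and turns the commanded pose from where the row before left it, along the tool's axes as they then stand; what a row does not reach is not made up. A row lasts 1/10 s, in which the tool goes at most 50 mm and 8.59 degrees, less where a joint would pass 70% of its speed; a pose out of reach is approached as far as the arm can. A call with a number of a shift or a turn outside -1 to 1 is refused whole. A call with a gripper value outside its range is refused whole. The fingers move at their own pace and stop on an object; the grip force is fixed at half the most. Time passes only in rows, so rows that do not move let the fingers close. It gives the time, the measured TCP pose, the force and the opening at its end, in the units of the state.
- get_state(): the state, without advancing time (a new reading comes with each control period).
- snapshot(name): name is "side" or "top" or "wrist"; returns the picture (400x640x3 uint8, blue, green, red); there is no depth.
- camera_params(name): a dict with "K" (3x3 intrinsics, pixels), "rvec" (rotation vector, rad) and "tvec" (3), from world to camera coordinates, as OpenCV has them; the wrist camera has in their place "mount" (4x4, takes a point from camera to tool coordinates, whose origin is the TCP and whose axes are the flange's). Camera axes: x right, y down, z forward; pixel columns grow to the right and rows downward; lengths in m; the calibration is good to about 2 mm. A picture is of the moment at which its call begins: read the wrist's pose just before it. camera_params takes no time and is no camera call.
- sign_off(): hands the job in, once; it reports no verdict.
Trained networks look in the newest picture that a camera, given by its name, has taken for a name from the list of things; names that differ only in an ending like _2 or _b are one class to them, and where a whole thing is asked for, a point or a joint stands for the part that bears it (a point fixed in the world has none). Each returns a list of dicts, best first, with "conf" (0 to 1); they miss things now and then, are a little off and sometimes report something else, mostly with a low value. They report only what shows in the picture. A call takes as long as a camera call. They do not tell look-alikes from the thing itself.
- masks_of(name, camera): "pixels" (400x640 bool, what is visible of it) and "rect" ([left, top, right, bottom] in pixels, round what is visible of it).
The state is a dict: "time_s": time; "joints": joint angles; "joint_vel": joint speeds; "tau": joint torques, N m; "position": TCP position; "tool_rot": TCP orientation; "force": force on the tool from outside, world axes, zero at the start; "torque": the same for the moment, N m; "gripper_width": finger opening in m.
Only numpy, scipy, OpenCV 4.12 (cv2) and the standard library are available. Lean on these libraries where they do the work, as an engineer would, in place of code of your own. Each camera call takes 0.05 s, during which the arm holds its last target.

## Working session

There is one attempt and no reset: what is moved stays moved. The work goes in short steps, Python scripts to look and compute and a shell command to move; the robot and the scene stay as the last step left them, time stands still between calls to the robot, and variables do not carry over. Pictures are saved under pics/ and viewed, and the job is handed in when it is done.

```bash
ls; mkdir -p pics; python3 - <<'E'
from plant import *
import cv2
print(get_state())
for n in ("top","side"):
    im=snapshot(n); cv2.imwrite(f"pics/{n}0.png",im)
    print(n,camera_params(n))
print(camera_params("wrist"))
E
```

```text
pics
{'time_s': 0.0, 'joints': array([-1.2451851 ,  0.33390174,  0.03987167,  1.46624196, -0.01339224,
        1.34329061, -0.05852733]), 'joint_vel': array([-0.00095953,  0.00012157, -0.00039048, -0.00124575, -0.00131612,
       -0.00056904,  0.00168132]), 'tau': array([ 3.06429979e-05, -6.58533096e+01,  1.36514470e+00, -4.05575860e+01,
        1.66294043e-02,  1.22742722e-02,  2.28104682e-07]), 'position': array([0.2677422 , 0.59181403, 0.23044149]), 'tool_rot': array([-1.10012963e-04,  2.10831741e-01,  9.77522049e-01, -7.80183802e-04]), 'force': array([ 0.09331014, -0.82974591, -0.15114249]), 'torque': array([ 0.03797829,  0.01196148, -0.01371782]), 'gripper_width': 0.08531739549571657}
top {'K': array([[501.25337358,   0.        , 320.21674438],
       [  0.        , 501.25337358, 194.88681376],
       [  0.        ,   0.        ,   1.        ]]), 'rvec': array([ 2.12916726, -2.17353316,  0.12885883]), 'tvec': array([-0.05788021,  0.58227568,  1.41958343])}
side {'K': array([[458.95119728,   0.        , 318.38136868],
       [  0.        , 458.95119728, 205.45214927],
       [  0.        ,   0.        ,   1.        ]]), 'rvec': array([ 1.89749156, -0.52343231,  0.37072717]), 'tvec': array([-0.5521492 ,  0.14489575,  1.39856136])}
{'K': array([[322.29407244,   0.        , 322.21407124],
       [  0.        , 322.29407244, 200.27245113],
       [  0.        ,   0.        ,   1.        ]]), 'mount': array([[ 5.71251611e-04, -9.58895070e-01, -2.83760319e-01,
         7.32512983e-02],
       [ 9.99999808e-01,  4.79622276e-04,  3.92387722e-04,
         4.12893101e-04],
       [-2.40160882e-04, -2.83760489e-01,  9.58895160e-01,
        -1.43394989e-01],
       [ 0.00000000e+00,  0.00000000e+00,  0.00000000e+00,
         1.00000000e+00]])}
```

View pics/top0.png

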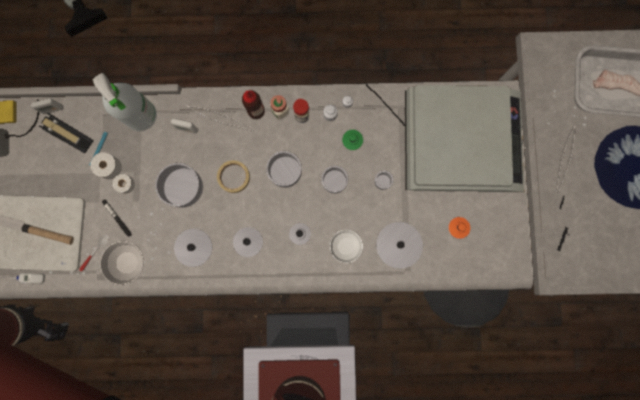

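View pics/side0.png

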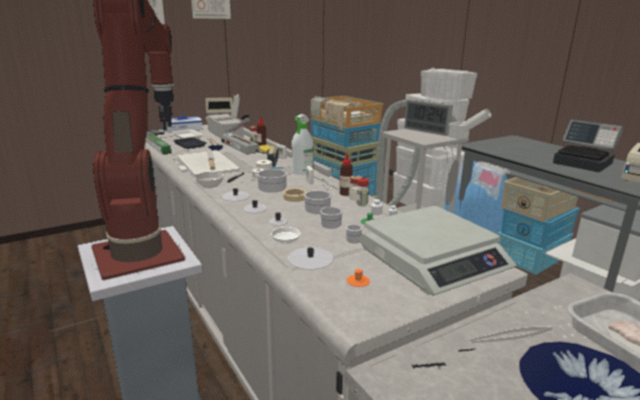

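```bash
cat > h.py <<'E'
from plant import *
import cv2, numpy as np
from scipy.spatial.transform import Rotation as R
from scipy.optimize import least_squares
def cam(n,st=None):
    p=camera_params(n)
    if n!="wrist":
        return p["K"],cv2.Rodrigues(p["rvec"])[0],p["tvec"].reshape(3)
    T=np.eye(4);q=st["tool_rot"];T[:3,:3]=R.from_quat([q[1],q[2],q[3],q[0]]).as_matrix();T[:3,3]=st["position"]
    W=np.linalg.inv(T@p["mount"])
    return p["K"],W[:3,:3],W[:3,3]
def proj(P,c): 
    K,Rm,t=c; q=(Rm@np.asarray(P,float).T).T+t; q=q@K.T; return q[:,:2]/q[:,2:]
def unproj(uv,z,c):
    K,Rm,t=c; o=-Rm.T@t; d=(Rm.T@np.linalg.inv(K)@np.c_[np.atleast_2d(uv),np.ones(len(np.atleast_2d(uv)))].T).T
    return (o+d*((z-o[2])/d[:,2])[:,None])[:,:2]
A=np.linspace(0,2*np.pi,90,endpoint=False)
def circ(x,y,r,z): return np.c_[x+r*np.cos(A),y+r*np.sin(A),np.full(len(A),z)]
# stacked circles describing silhouettes (radius, height)
S={'pot_xl':[(.061,.066),(.061,0)],'pot_l':[(.049,.060),(.049,0)],'pot_m':[(.037,.054),(.037,0)],'pot_s':[(.025,.048),(.025,0)],
'lid_xl':[(.068,.0085),(.068,.006)],'lid_l':[(.056,.0085),(.056,.006)],'lid_m':[(.044,.0085),(.044,.006)],'lid_s':[(.032,.0085),(.032,.006)],
'dish':[(.048,.026)],'tape':[(.048,.025),(.048,0)]}
for k in 'xl l m s'.split(): S['lid_'+k]+=[(.011,.037),(.006,.0395)]
def fit(name,mask,c,z0=0):
    ys,xs=np.nonzero(mask); s=S[name]
    cs,_=cv2.findContours(mask.astype(np.uint8),cv2.RETR_EXTERNAL,cv2.CHAIN_APPROX_NONE); ct=max(cs,key=len)[:,0].astype(np.float32)
    p0=unproj([[xs.mean(),ys.mean()]],z0+s[0][1]*.8,c)[0]
    def f(p):
        pts=np.vstack([proj(circ(p[0],p[1],r,z+z0),c) for r,z in s]).astype(np.float32)
        h=cv2.convexHull(pts)
        return np.array([cv2.pointPolygonTest(h,(float(a),float(b)),True) for a,b in ct])-.5+.0
    r=least_squares(f,p0,loss='soft_l1',diff_step=1e-3,x_scale=.01)
    return r.x,np.abs(r.fun).mean()
E
python3 - <<'E'
from h import *
im=snapshot("top");c=cam("top")
for n in S:
    for d in masks_of(n,"top")[:5]:
        m=d["pixels"]
        if m.sum()<20: continue
        p,e=fit(n,m,c); print(n,round(d["conf"],2),d["rect"],m.sum(),p.round(4),round(e,2),"r",np.hypot(*p).round(3))
print(get_state()["time_s"])
E
```

```text
pot_l 0.69 [322.0, 161.1, 352.4, 193.4] 577 [ 0.6188 -0.1051] 3.76 r 0.628
pot_l 0.66 [267.0, 145.5, 301.4, 188.2] 1038 [0.6624 0.0339] 0.46 r 0.663
pot_l 0.57 [374.5, 168.1, 390.4, 190.2] 296 [ 0.5842 -0.2662] 5.23 r 0.642
pot_m 0.69 [322.0, 161.1, 352.4, 193.4] 577 [ 0.6286 -0.1123] 0.31 r 0.639
pot_m 0.66 [267.0, 145.5, 301.4, 188.2] 1038 [0.6638 0.0341] 4.65 r 0.665
pot_m 0.57 [374.5, 168.1, 390.4, 190.2] 296 [ 0.6137 -0.2481] 3.41 r 0.662
pot_s 0.69 [322.0, 161.1, 352.4, 193.4] 577 [ 0.6291 -0.1122] 4.35 r 0.639
pot_s 0.66 [267.0, 145.5, 301.4, 188.2] 1038 [0.6649 0.0345] 8.83 r 0.666
pot_s 0.57 [374.5, 168.1, 390.4, 190.2] 296 [ 0.6239 -0.257 ] 0.41 r 0.675
lid_xl 0.82 [373.2, 221.1, 425.8, 268.7] 1729 [ 0.4342 -0.2979] 0.31 r 0.527
lid_l 0.86 [288.8, 222.6, 311.9, 243.2] 333 [ 0.4524 -0.0411] 5.58 r 0.454
lid_l 0.79 [448.1, 216.0, 470.5, 236.9] 365 [ 0.4769 -0.5175] 6.0 r 0.704
lid_l 0.62 [343.2, 129.6, 362.5, 153.5] 326 [ 0.742  -0.2108] 5.59 r 0.771
lid_l 0.55 [170.9, 228.6, 216.2, 269.0] 1182 [0.439  0.3064] 0.36 r 0.535
lid_m 0.86 [288.8, 222.6, 311.9, 243.2] 333 [ 0.4706 -0.0223] 3.83 r 0.471
lid_m 0.79 [448.1, 216.0, 470.5, 236.9] 365 [ 0.4731 -0.4862] 3.75 r 0.678
lid_m 0.62 [343.2, 129.6, 362.5, 153.5] 326 [ 0.7491 -0.186 ] 3.67 r 0.772
lid_m 0.55 [170.9, 228.6, 216.2, 269.0] 1182 [0.4382 0.3064] 4.36 r 0.535
lid_s 0.86 [288.8, 222.6, 311.9, 243.2] 333 [ 0.4728 -0.0067] 0.66 r 0.473
lid_s 0.79 [448.1, 216.0, 470.5, 236.9] 365 [ 0.4813 -0.4762] 0.25 r 0.677
lid_s 0.62 [343.2, 129.6, 362.5, 153.5] 326 [ 0.7521 -0.1717] 0.44 r 0.771
lid_s 0.55 [170.9, 228.6, 216.2, 269.0] 1182 [0.4382 0.3065] 8.46 r 0.535
dish 0.36 [374.1, 168.5, 390.0, 189.8] 277 [ 0.6199 -0.2863] 4.98 r 0.683
tape 0.6 [218.1, 158.3, 249.1, 193.3] 424 [0.6451 0.1872] 0.36 r 0.672
0.65
```

```bash
python3 - <<'E'
from h import *
im=snapshot("top");c=cam("top")
for n in ("pot_xl","lid_m","dish"):
  for cn in("top",):
    for d in masks_of(n,cn)[:6]:
        m=d["pixels"]
        if m.sum()<20: continue
        p,e=fit(n,m,c); print(n,cn,round(d["conf"],2),d["rect"],m.sum(),p.round(4),round(e,2))
# overlay of guesses
v=im.copy()
P={'pot_l':(.6624,.0339),'pot_m':(.6286,-.1123),'pot_s':(.6239,-.257),'lid_xl':(.4342,-.2979),'lid_l':(.439,.3064),'lid_s':(.4728,-.0067)}
for n,(u,w) in {'pot_xl':(179,185.5),'lid_m':(247.5,242.5),'dish':(346.5,246.5)}.items():
    P[n]=unproj([[u,w]],S[n][0][1],c)[0]; print(n,P[n])
v=cv2.resize(v[120:300,140:440],None,fx=2.6,fy=2.6,interpolation=cv2.INTER_CUBIC)
for n,p in P.items():
    for r,z in S[n]:
        q=(proj(circ(*p,r,z),c)-[140,120]+.5)*2.6
        cv2.polylines(v,[q.round().astype(int)],True,(0,255,0),1)
cv2.imwrite("pics/ov1.png",v)
E
```

```text
pot_xl top 0.7 [154.2, 163.2, 201.0, 209.2] 1648 [0.6194 0.3414] 0.44
pot_xl top 0.49 [320.9, 161.2, 350.5, 193.3] 579 [ 0.6055 -0.0943] 6.61
lid_m top 0.96 [169.7, 226.5, 214.4, 268.3] 1150 [0.4384 0.3067] 4.1
lid_m top 0.89 [449.4, 218.0, 470.2, 240.0] 387 [ 0.481  -0.4869] 3.5
lid_m top 0.84 [343.6, 130.0, 364.7, 153.5] 367 [ 0.7549 -0.182 ] 3.31
lid_m top 0.78 [234.5, 226.2, 262.8, 257.3] 660 [0.4522 0.145 ] 0.55
lid_m top 0.71 [287.6, 220.1, 310.5, 244.3] 358 [ 0.473  -0.0079] 4.27
dish top 0.85 [331.9, 231.2, 360.2, 262.7] 823 [ 0.4333 -0.1403] 0.59
pot_xl [0.6128893  0.33348637]
lid_m [0.44845507 0.14626615]
dish [ 0.4304915  -0.14268954]
```

View pics/ov1.png

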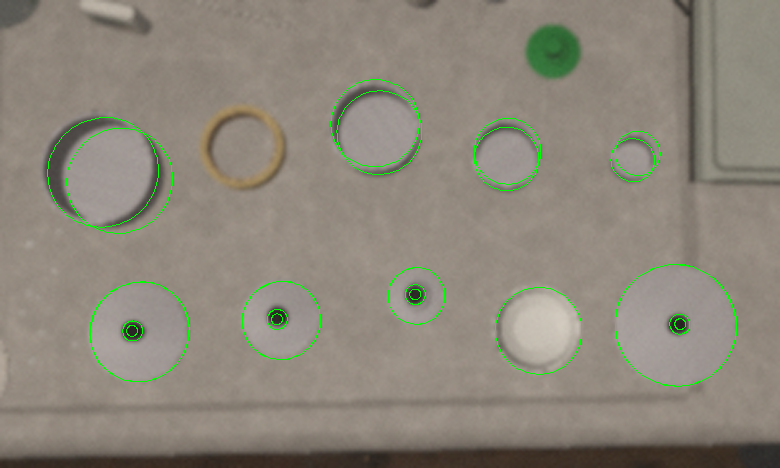

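```bash
python3 -m inch '[[[0,0,0,0,0,-0.18,1],[0,0,0,0,0,-0.18,1],[0,0,0,0,0,-0.18,1],[-0.17,-0.28,0,0,0,0,1],[-0.17,-0.28,0,0,0,0,1],[-0.17,-0.28,0,0,0,0,1],[-0.17,-0.28,0,0,0,0,1],[-0.17,-0.28,0,0,0,0,1],[-0.17,-0.28,0,0,0,0,1],[-0.17,-0.28,0,0,0,0,1],[-0.17,-0.28,0,0,0,0,1],[-0.17,-0.28,0,0,0,0,1]]]'; python3 -m inch '[[[-0.18,-0.32,0,0,0,0,1],[0,0,0,0,0,0,1],[0,0,0,0,0,0,1]]]'
cat >> h.py <<'E'
def look(tag,names,z0=0):
    st=get_state(); im=snapshot("wrist"); c=cam("wrist",st); v=im.copy()
    for n in names:
        for d in masks_of(n,"wrist")[:4]:
            m=d["pixels"]
            if m.sum()<50: continue
            p,e=fit(n,m,c,z0); print(n,round(d["conf"],2),[round(x) for x in d["rect"]],p.round(4),round(e,2))
            if e<4:
                for r,z in S[n]: cv2.polylines(v,[proj(circ(*p,r,z+z0),c).round().astype(int)],True,(0,255,0),1)
    cv2.imwrite(f"pics/{tag}.png",v); print(st["time_s"],st["position"].round(4),st["tool_rot"].round(4),st["joints"].round(2))
E
python3 -c "
from h import *
look('w1',['lid_l','pot_xl'])"
```

```text
time_s: 2.05
position: [0.4213, 0.3389, 0.2315]
tool_rot: [0.0, 0.0, 1.0, 0.0]
force: [0.4, 0.2, -0.0]
gripper_width: 0.0856
time_s: 2.35
position: [0.4391, 0.3074, 0.2316]
tool_rot: [0.0, 0.001, 1.0, 0.0]
force: [-0.2, -0.1, -0.2]
gripper_width: 0.0853
lid_l 0.92 [273, 120, 370, 216] [0.4397 0.3077] 0.34
lid_l 0.88 [26, 174, 86, 226] [0.4969 0.0098] 12.95
lid_l 0.61 [0, 377, 7, 386] [ 0.727  -0.2031] 2.11
lid_l 0.22 [210, 292, 269, 362] [0.6485 0.1801] 7.77
pot_xl 0.58 [296, 263, 406, 366] [0.6187 0.3415] 5.76
2.35 [0.4391 0.3074 0.2316] [1.0e-04 1.4e-03 1.0e+00 2.0e-04] [-0.85  0.1   0.17  1.75 -0.02  1.29  0.89]
```

View pics/w1.png

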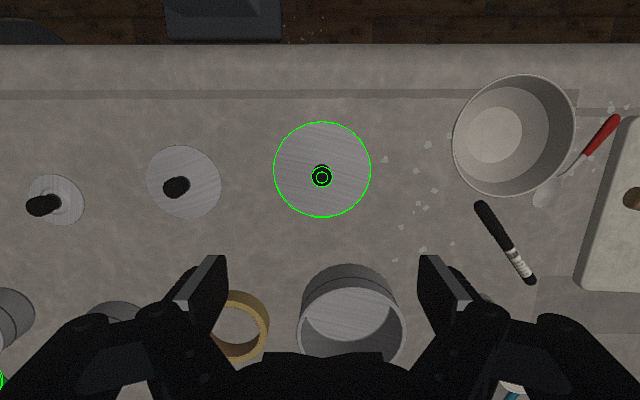

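```bash
python3 -m inch '[[[0,0,0.4,0,0,0,1],[0,0,0.4,0,0,0,1],[0,0,0.4,0,0,0,1],[0,0,0.4,0,0,0,1],[0,0,0.3,0,0,0,1],[0,0,0.2,0,0,0,1],[0,0,0.06,0,0,0,0.6],[0,0,0,0,0,0,0],[0,0,0,0,0,0,0],[0,0,0,0,0,0,0],[0,0,0,0,0,0,0],[0,0,0,0,0,0,0]]]'
```

```text
time_s: 3.7
position: [0.4394, 0.3087, 0.0168]
tool_rot: [0.001, 0.0, 1.0, 0.001]
force: [-1.9, -0.7, 5.1]
gripper_width: 0.019
```

```bash
python3 -m inch '[[[0,0,0,0,0,0,0],[0,0,0,0,0,0,0]]]'; python3 -c "
from h import *
look('w2',['lid_l'])"
```

```text
time_s: 3.9
position: [0.4394, 0.3087, 0.0168]
tool_rot: [0.001, 0.0, 1.0, 0.001]
force: [-1.5, -0.5, 5.9]
gripper_width: 0.0195
lid_l 0.77 [213, 142, 432, 344] [0.4392 0.3097] 21.14
lid_l 0.75 [0, 199, 100, 347] [0.4672 0.1899] 24.68
3.9 [0.4394 0.3087 0.0168] [8.e-04 4.e-04 1.e+00 8.e-04] [-0.83  0.32  0.15  1.97 -0.07  0.85  0.93]
```

View pics/w2.png

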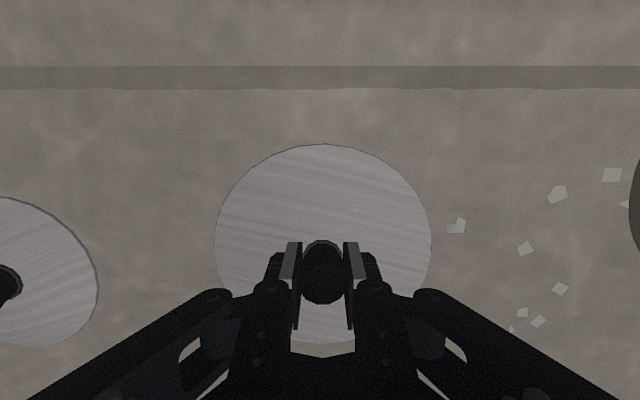

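```bash
python3 -m inch '[[[0,0,-0.1,0,0,0,0],[0,0,-0.2,0,0,0,0],[0,0,-0.3,0,0,0,0],[0,0,-0.3,0,0,0,0],[0,0,-0.3,0,0,0,0],[0,0,-0.2,0,0,0,0],[0,0,0,0,0,0,0],[0,0,0,0,0,0,0]]]'; python3 -c "
from h import *
look('w3',['lid_l'])
cv2.imwrite('pics/s3.png',snapshot('side')[60:320,130:450].repeat(2,0).repeat(2,1))"
```

```text
time_s: 4.8
position: [0.4387, 0.3081, 0.1557]
tool_rot: [0.0, 0.0, 1.0, 0.0]
force: [0.1, 0.1, -1.1]
gripper_width: 0.0196
lid_l 0.69 [102, 155, 194, 244] [0.4653 0.1505] 11.04
lid_l 0.57 [216, 142, 430, 343] [0.4808 0.3088] 35.77
lid_l 0.57 [2, 195, 31, 255] [ 0.4665 -0.042 ] 8.95
4.8 [0.4387 0.3081 0.1557] [3.e-04 4.e-04 1.e+00 4.e-04] [-0.85  0.16  0.17  1.85 -0.03  1.14  0.9 ]
```

View pics/w3.png

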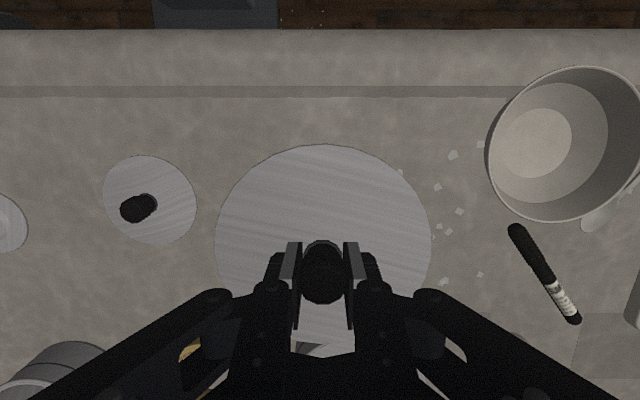

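View pics/s3.png

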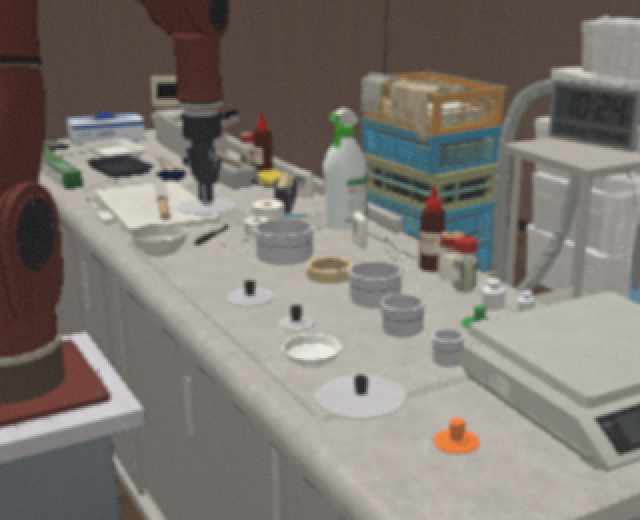

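```bash
python3 -m inch '[[[-0.22,-0.27,0,0,0,0,0],[-0.22,-0.27,0,0,0,0,0],[-0.22,-0.27,0,0,0,0,0],[-0.22,-0.27,0,0,0,0,0],[-0.22,-0.27,0,0,0,0,0],[-0.22,-0.27,0,0,0,0,0],[-0.22,-0.27,0,0,0,0,0],[-0.22,-0.27,0,0,0,0,0],[-0.22,-0.27,0,0,0,0,0],[-0.22,-0.27,0,0,0,0,0],[-0.037,-0.042,0,0,0,0,0],[0,0,0,0,0,0,0]]]';python3 -m inch '[[[0,0,0,0,0,0,0]]]'; python3 -c "
from h import *
look('w4',['pot_l','lid_s','lid_m','pot_m'])"
```

```text
time_s: 6.15
position: [0.662, 0.0321, 0.1538]
tool_rot: [-0.001, 0.002, 1.0, -0.001]
force: [-0.7, 0.8, -1.6]
gripper_width: 0.0196
time_s: 6.25
position: [0.6614, 0.035, 0.1543]
tool_rot: [-0.001, -0.0, 1.0, 0.0]
force: [-0.8, 0.6, -1.7]
gripper_width: 0.0197
pot_l 0.81 [280, 133, 358, 151] [0.568 0.031] 6.33
pot_l 0.81 [0, 117, 27, 172] [ 0.6234 -0.1507] 8.84
pot_l 0.76 [75, 105, 197, 208] [ 0.6357 -0.1003] 13.63
lid_s 0.95 [214, 146, 430, 344] [0.73   0.0363] 52.73
lid_s 0.75 [85, 250, 150, 302] [ 0.7532 -0.1694] 0.85
lid_m 0.95 [214, 146, 430, 344] [0.7197 0.0366] 44.16
lid_m 0.75 [85, 250, 150, 302] [ 0.7635 -0.1605] 8.95
pot_m 0.81 [280, 133, 358, 151] [0.649  0.0337] 3.97
pot_m 0.81 [0, 117, 27, 172] [ 0.6234 -0.1693] 8.71
pot_m 0.76 [75, 105, 197, 208] [ 0.6281 -0.114 ] 1.12
6.25 [0.6614 0.035  0.1543] [-9.e-04 -1.e-04  1.e+00  2.e-04] [-0.4   0.42  0.37  1.54 -0.16  1.21  1.57]
```

View pics/w4.png

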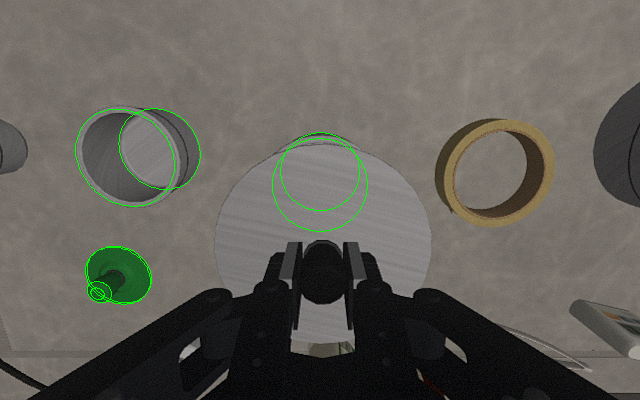

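```bash
python3 -m inch '[[[0,0,0.3,0,0,0,0],[0,0,0.3,0,0,0,0],[0,0,0.1,0,0,0,0],[0,0,0.06,0,0,0,0],[0,0,0.04,0,0,0,0],[0,0,0.03,0,0,0,0],[0,0,0,0,0,0,0],[0,0,0,0,0,0,0]]]'
```

```text
time_s: 7.3
position: [0.6626, 0.0337, 0.0731]
tool_rot: [0.001, 0.0, 1.0, 0.0]
force: [0.1, 0.1, -1.2]
gripper_width: 0.0197
```

```bash
python3 -m inch '[[[0,0,0.02,0,0,0,0],[0,0,0,0,0,0,0],[0,0,0,0,0,0,0]]]'; python3 -m inch '[[[0,0,0.02,0,0,0,0],[0,0,0,0,0,0,0],[0,0,0,0,0,0,0]]]'
```

```text
time_s: 7.6
position: [0.6627, 0.0337, 0.0709]
tool_rot: [0.001, 0.0, 1.0, 0.0]
force: [0.5, -0.3, 3.5]
gripper_width: 0.0195
time_s: 7.9
position: [0.6628, 0.0337, 0.0708]
tool_rot: [0.001, 0.0, 1.0, 0.0]
force: [-7.5, -1.7, 19.1]
gripper_width: 0.0195
```

```bash
python3 -m inch '[[[0,0,-0.02,0,0,0,0],[0,0,0,0,0,0,1],[0,0,0,0,0,0,1],[0,0,0,0,0,0,1],[0,0,0,0,0,0,1],[0,0,-0.2,0,0,0,1],[0,0,-0.4,0,0,0,1],[0,0,-0.4,0,0,0,1],[0,0,-0.4,0,0,0,1],[0,0,0,0,0,0,1]]]'
python3 -c "
from h import *
look('w5',['pot_m','pot_s'])
look('w5b',['lid_l'],.054)"
```

```text
time_s: 8.9
position: [0.665, 0.0335, 0.2169]
tool_rot: [0.005, 0.001, 1.0, 0.001]
force: [0.2, 1.0, 1.3]
gripper_width: 0.0858
pot_m 0.95 [126, 101, 221, 184] [ 0.6281 -0.1138] 0.93
pot_m 0.83 [2, 108, 76, 166] [ 0.6302 -0.2322] 10.66
pot_s 0.95 [126, 101, 221, 184] [ 0.6242 -0.1194] 13.63
pot_s 0.83 [2, 108, 76, 166] [ 0.6239 -0.2567] 2.35
8.9 [0.665  0.0335 0.2169] [4.7e-03 5.0e-04 1.0e+00 7.0e-04] [-0.4   0.38  0.38  1.47 -0.14  1.31  1.56]
lid_l 0.89 [255, 0, 302, 12] [ 4.567e-01 -4.000e-04] 4.17
lid_l 0.82 [261, 125, 381, 243] [0.6628 0.0349] 0.33
lid_l 0.67 [120, 228, 176, 276] [ 0.7747 -0.151 ] 15.3
lid_l 0.59 [428, 2, 454, 4] [0.4536 0.1297] 0.78
9.05 [0.6619 0.0338 0.2097] [-3.e-04  3.e-04  1.e+00  0.e+00] [-0.4   0.38  0.38  1.47 -0.14  1.31  1.56]
```

View pics/w5b.png

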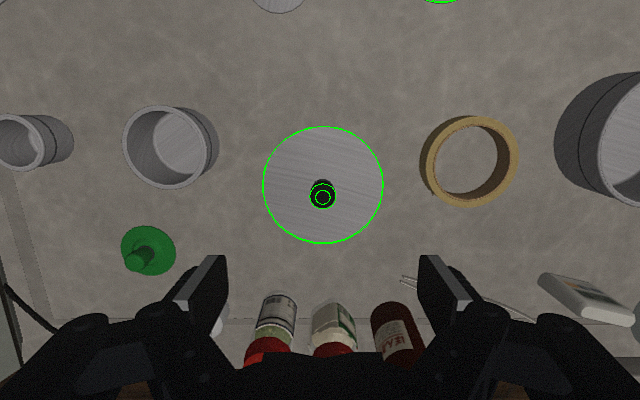

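```bash
python3 -m inch '[[[0.26,0.14,0,0,0,0,1],[0.26,0.14,0,0,0,0,1],[0.26,0.14,0,0,0,0,1],[0.26,0.14,0,0,0,0,1],[0.26,0.14,0,0,0,0,1],[0.26,0.14,0,0,0,0,1],[0.26,0.14,0,0,0,0,1],[0.26,0.14,0,0,0,0,1],[0,0,0,0,0,0,1],[0,0,0,0,0,0,1]]]'
python3 -c "
from h import *
look('w6',['lid_m'])"
```

```text
time_s: 10.15
position: [0.4538, 0.1459, 0.2097]
tool_rot: [-0.0, -0.0, 1.0, -0.0]
force: [0.5, -0.5, 0.5]
gripper_width: 0.0854
lid_m 0.96 [209, 325, 265, 371] [0.6938 0.0244] 7.1
lid_m 0.81 [282, 134, 360, 214] [0.4529 0.1465] 0.38
lid_m 0.59 [155, 166, 215, 221] [0.484  0.0022] 9.5
10.15 [0.4538 0.1459 0.2097] [-4.e-04 -2.e-04  1.e+00 -3.e-04] [-0.66 -0.02  0.25  1.91  0.    1.25  1.16]
```

Aligned within 1 mm; descend to TCP 0.0165 and grip.

```bash
python3 -m inch '[[[0,0,0.4,0,0,0,1],[0.01,0,0.4,0,0,0,1],[0,0,0.4,0,0,0,1],[0,0,0.4,0,0,0,1],[0,0,0.23,0,0,0,1],[0,0,0.1,0,0,0,0.6],[0,0,0,0,0,0,0],[0,0,0,0,0,0,0],[0,0,0,0,0,0,0],[0,0,0,0,0,0,0],[0,0,0,0,0,0,0]]]'
```

```text
time_s: 11.35
position: [0.4544, 0.1462, 0.0189]
tool_rot: [0.001, 0.0, 1.0, 0.001]
force: [-0.8, -1.5, 6.1]
gripper_width: 0.0193
```

```bash
python3 -m inch '[[[0,0,-0.1,0,0,0,0],[0,0,-0.2,0,0,0,0],[0,0,-0.4,0,0,0,0],[0,0,-0.4,0,0,0,0],[0,0,-0.3,0,0,0,0],[0,0,0,0,0,0,0]]]';python3 -m inch '[[[-0.174,-0.26,0,0,0,0,0],[-0.174,-0.26,0,0,0,0,0],[-0.174,-0.26,0,0,0,0,0],[-0.174,-0.26,0,0,0,0,0],[-0.174,-0.26,0,0,0,0,0],[-0.174,-0.26,0,0,0,0,0],[-0.174,-0.26,0,0,0,0,0],[-0.174,-0.26,0,0,0,0,0],[-0.174,-0.26,0,0,0,0,0],[-0.174,-0.26,0,0,0,0,0],[0,0,0,0,0,0,0],[0,0,0,0,0,0,0]]]'; python3 -c "
from h import *
look('w7',['pot_s'])"
```

```text
time_s: 11.95
position: [0.4557, 0.1468, 0.1627]
tool_rot: [0.004, 0.0, 1.0, 0.002]
force: [0.9, 0.3, -0.5]
gripper_width: 0.0195
time_s: 13.15
position: [0.6267, -0.1149, 0.1568]
tool_rot: [-0.001, 0.001, 1.0, -0.0]
force: [0.5, -0.1, -0.9]
gripper_width: 0.0193
pot_s 0.86 [116, 156, 199, 227] [ 0.6243 -0.2568] 1.13
pot_s 0.85 [289, 146, 363, 173] [ 0.616  -0.1111] 5.92
pot_s 0.81 [425, 170, 511, 250] [0.643  0.0158] 11.06
13.15 [ 0.6267 -0.1149  0.1568] [-6.0e-04  1.1e-03  1.0e+00 -1.0e-04] [-0.26  0.38  0.48  1.61 -0.18  1.2   1.82]
```

View pics/w7.png

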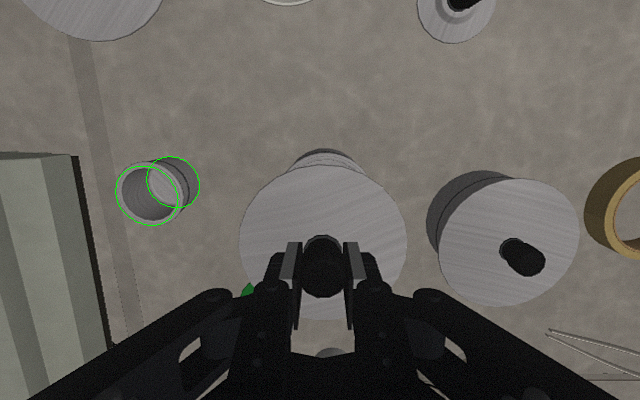

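```bash
python3 -m inch '[[[-0.02,0.01,0.3,0,0,0,0],[0,0,0.3,0,0,0,0],[0,0,0.15,0,0,0,0],[0,0,0.08,0,0,0,0],[0,0,0.04,0,0,0,0],[0,0,0,0,0,0,0],[0,0,0.02,0,0,0,0],[0,0,0,0,0,0,0],[0,0,0,0,0,0,0]]]'
```

```text
time_s: 14.15
position: [0.6294, -0.1133, 0.0689]
tool_rot: [0.0, 0.0, 1.0, -0.0]
force: [-0.2, 0.1, -0.8]
gripper_width: 0.0195
```

```bash
python3 -m inch '[[[0,0,0.02,0,0,0,0],[0,0,0,0,0,0,0],[0,0,0,0,0,0,0]]]'; python3 -m inch '[[[0,0,0.02,0,0,0,0],[0,0,0,0,0,0,0],[0,0,0,0,0,0,0]]]'
```

```text
time_s: 14.45
position: [0.6295, -0.1134, 0.067]
tool_rot: [0.0, 0.0, 1.0, -0.0]
force: [-2.0, 0.3, 5.0]
gripper_width: 0.0198
time_s: 14.75
position: [0.6298, -0.1134, 0.0669]
tool_rot: [0.001, 0.0, 1.0, 0.0]
force: [-8.0, 2.0, 21.5]
gripper_width: 0.0193
```

Seated exactly as predicted. Release, raise.

```bash
python3 -m inch '[[[0,0,-0.02,0,0,0,0],[0,0,0,0,0,0,1],[0,0,0,0,0,0,1],[0,0,0,0,0,0,1],[0,0,0,0,0,0,1],[0,0,-0.2,0,0,0,1],[0,0,-0.4,0,0,0,1],[0,0,-0.4,0,0,0,1],[0,0,-0.4,0,0,0,1],[0,0,0,0,0,0,1],[0,0,0,0,0,0,1]]]'
python3 -c "
from h import *
look('w8b',['lid_m'],.048)"
```

```text
time_s: 15.85
position: [0.6296, -0.1133, 0.2071]
tool_rot: [0.001, 0.0, 1.0, 0.0]
force: [-0.9, 0.0, -1.4]
gripper_width: 0.0853
lid_m 0.97 [402, 0, 471, 51] [ 0.5195 -0.0232] 14.05
lid_m 0.89 [247, 254, 302, 299] [ 0.7373 -0.1455] 12.04
lid_m 0.76 [417, 163, 538, 273] [0.6573 0.0376] 12.08
15.85 [ 0.6296 -0.1133  0.2071] [1.e-03 3.e-04 1.e+00 0.e+00] [-0.27  0.35  0.49  1.55 -0.17  1.29  1.81]
```

```bash
python3 -m inch '[[[0.26,0.176,0,0,0,0,1],[0.26,0.176,0,0,0,0,1],[0.26,0.176,0,0,0,0,1],[0.26,0.176,0,0,0,0,1],[0.26,0.176,0,0,0,0,1],[0.26,0.176,0,0,0,0,1],[0,0,0,0,0,0,1],[0,0,0,0,0,0,1]]]'
python3 -c "
from h import *
look('w9',['lid_s'])"
```

```text
time_s: 16.75
position: [0.4726, -0.0073, 0.2056]
tool_rot: [-0.0, -0.0, 1.0, -0.0]
force: [0.7, 0.1, 0.7]
gripper_width: 0.0854
lid_s 0.8 [293, 146, 355, 206] [ 0.4736 -0.0064] 0.29
lid_s 0.68 [309, 315, 410, 371] [0.6784 0.0443] 13.27
16.75 [ 0.4726 -0.0073  0.2056] [-5.e-04 -2.e-04  1.e+00 -0.e+00] [-0.49 -0.03  0.4   1.93  0.01  1.24  1.48]
```

View pics/w8b.png

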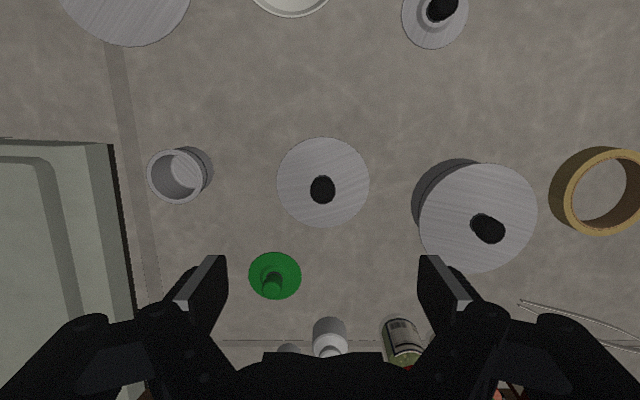

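View pics/w9.png

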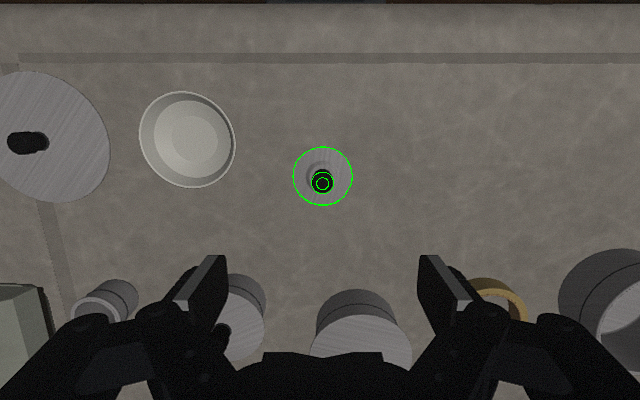

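```bash
python3 -m inch '[[[-0.01,0.01,0.4,0,0,0,1],[0,0,0.4,0,0,0,1],[0,0,0.4,0,0,0,1],[0,0,0.35,0,0,0,1],[0,0,0.23,0,0,0,1],[0,0,0.1,0,0,0,0.6],[0,0,0,0,0,0,0],[0,0,0,0,0,0,0],[0,0,0,0,0,0,0],[0,0,0,0,0,0,0],[0,0,0,0,0,0,0]]]'
```

```text
time_s: 17.95
position: [0.4753, -0.0065, 0.0196]
tool_rot: [0.001, 0.0, 1.0, 0.0]
force: [-0.5, -1.5, 7.1]
gripper_width: 0.0191
```

```bash
python3 -m inch '[[[0,0,-0.1,0,0,0,0],[0,0,-0.2,0,0,0,0],[0,0,-0.4,0,0,0,0],[0,0,-0.4,0,0,0,0],[0,0,-0.3,0,0,0,0],[0,0,0,0,0,0,0]]]';python3 -m inch '[[[-0.15,-0.25,0,0,0,0,0],[-0.15,-0.25,0,0,0,0,0],[-0.15,-0.25,0,0,0,0,0],[-0.15,-0.25,0,0,0,0,0],[-0.15,-0.25,0,0,0,0,0],[-0.15,-0.25,0,0,0,0,0],[-0.15,-0.25,0,0,0,0,0],[-0.15,-0.25,0,0,0,0,0],[-0.15,-0.25,0,0,0,0,0],[-0.15,-0.25,0,0,0,0,0],[0,0,0,0,0,0,0],[0,0,0,0,0,0,0]]]'; python3 -c "
from h import *
look('w10',['pot_s'])
cv2.imwrite('pics/s10.png',snapshot('side')[140:300,280:540].repeat(3,0).repeat(3,1))
c=cam('top')
for z in(0,.03,.06,.09): print(z,unproj([[405.5,188],[407,90]],z,c))"
```

```text
time_s: 18.55
position: [0.4766, -0.0064, 0.1633]
tool_rot: [0.004, 0.0, 1.0, 0.001]
force: [0.4, 0.3, -0.5]
gripper_width: 0.0195
time_s: 19.75
position: [0.6234, -0.257, 0.1575]
tool_rot: [-0.001, 0.001, 1.0, 0.0]
force: [-0.6, 1.4, -0.5]
gripper_width: 0.0192
pot_s 0.93 [438, 154, 491, 214] [ 0.6213 -0.1191] 6.14
pot_s 0.92 [295, 160, 359, 198] [ 0.6253 -0.2545] 5.63
pot_s 0.86 [570, 175, 640, 275] [ 0.6409 -0.0175] 12.04
19.75 [ 0.6234 -0.257   0.1575] [-8.e-04  1.e-03  1.e+00  1.e-04] [-0.09  0.47  0.57  1.51 -0.26  1.24  2.08]
0 [[ 0.60100913 -0.32418013]
 [ 0.90332589 -0.34136268]]
0.03 [[ 0.59683956 -0.3192349 ]
 [ 0.89303487 -0.33606953]]
0.06 [[ 0.59267    -0.31428967]
 [ 0.88274386 -0.33077638]]
0.09 [[ 0.58850043 -0.30934445]
 [ 0.87245285 -0.32548324]]
```

View pics/w10.png

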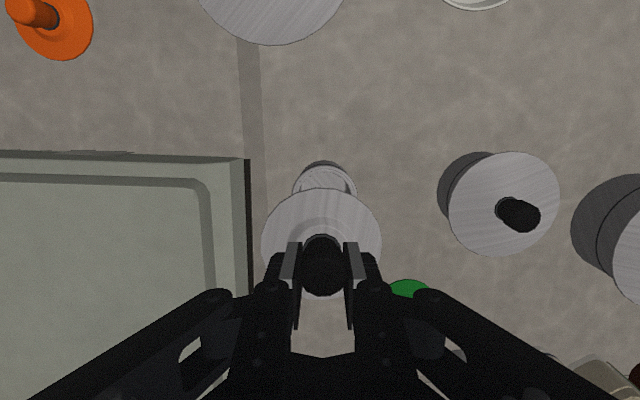

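View pics/s10.png

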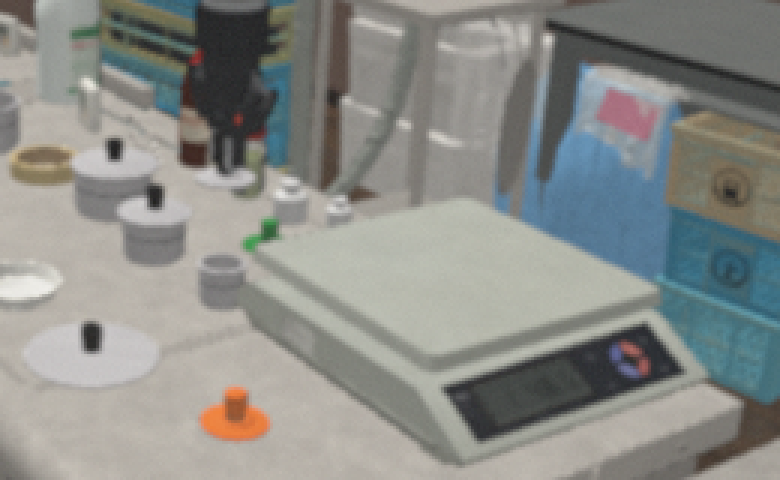

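```bash
python3 -m inch '[[[0,0,0.3,0,0,0,0],[0,0,0.3,0,0,0,0],[0,0,0.2,0,0,0,0],[0,0,0.1,0,0,0,0],[0,0,0.03,0,0,0,0],[0,0,0,0,0,0,0],[0,0,0.01,0,0,0,0],[0,0,0,0,0,0,0],[0,0,0,0,0,0,0]]]';python3 -m inch '[[[0,0,0.02,0,0,0,0],[0,0,0,0,0,0,0],[0,0,0,0,0,0,0]]]'
```

```text
time_s: 20.8
position: [0.6244, -0.2568, 0.0651]
tool_rot: [0.001, 0.0, 1.0, -0.0]
force: [0.2, -0.4, 0.1]
gripper_width: 0.0193
time_s: 21.1
position: [0.624, -0.2567, 0.0624]
tool_rot: [0.0, 0.0, 1.0, -0.0]
force: [0.8, -0.2, -0.1]
gripper_width: 0.0195
```

```bash
python3 -m inch '[[[0,0,0.02,0,0,0,0],[0,0,0,0,0,0,0],[0,0,0,0,0,0,0]]]'
```

```text
time_s: 21.4
position: [0.6247, -0.2567, 0.0618]
tool_rot: [0.001, 0.0, 1.0, 0.0]
force: [-2.6, 2.1, 10.0]
gripper_width: 0.0196
```

Seated as predicted (0.0616). Release with partial opening, because of the scale.

```bash
python3 -m inch '[[[0,0,-0.01,0,0,0,0],[0,0,0,0,0,0,0.45],[0,0,0,0,0,0,0.45],[0,0,0,0,0,0,0.45],[0,0,0,0,0,0,0.45],[0,0,-0.2,0,0,0,0.45],[0,0,-0.4,0,0,0,0.45],[0,0,-0.4,0,0,0,0.45],[0,0,-0.4,0,0,0,1],[0,0,0,0,0,0,1],[0,0,0,0,0,0,1]]]'
python3 -c "
from h import *
look('w11',['lid_s'],.042)"
```

```text
time_s: 22.5
position: [0.6244, -0.2569, 0.2022]
tool_rot: [0.001, 0.0, 1.0, -0.0]
force: [-0.3, 0.8, -0.4]
gripper_width: 0.0796
lid_s 0.95 [430, 144, 523, 234] [ 0.6249 -0.1086] 13.35
lid_s 0.8 [368, 259, 410, 304] [ 0.7286 -0.1907] 6.17
lid_s 0.61 [292, 148, 357, 214] [ 0.6228 -0.2563] 0.57
lid_s 0.6 [568, 170, 640, 280] [0.6687 0.0217] 12.68
22.5 [ 0.6244 -0.2569  0.2022] [ 1.e-03  4.e-04  1.e+00 -2.e-04] [-0.09  0.44  0.58  1.46 -0.24  1.31  2.07]
```

View pics/w11.png

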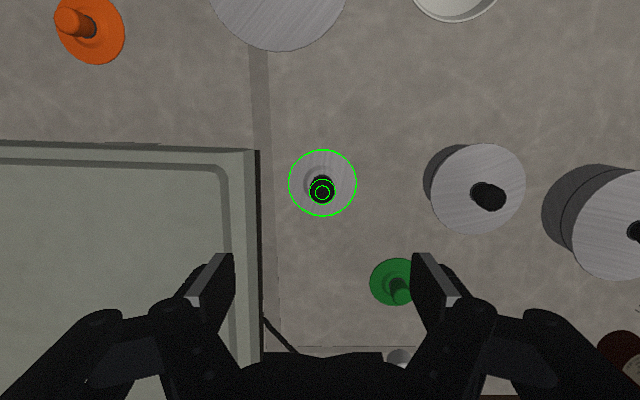

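```bash
python3 -m inch '[[[0.27,-0.058,0,0,0,0,1],[0.27,-0.058,0,0,0,0,1],[0.27,-0.058,0,0,0,0,1],[0.27,-0.058,0,0,0,0,1],[0.27,-0.058,0,0,0,0,1],[0.27,-0.058,0,0,0,0,1],[0.27,-0.058,0,0,0,0,1],[0,0,0,0,0,0,1],[0,0,0,0,0,0,1]]]'
python3 -c "
from h import *
look('w12',['lid_xl'])"
```

```text
time_s: 23.5
position: [0.4345, -0.2967, 0.2006]
tool_rot: [-0.0, 0.001, 1.0, 0.0]
force: [1.0, -0.1, -0.0]
gripper_width: 0.0854
lid_xl 0.81 [260, 112, 386, 240] [ 0.4349 -0.2971] 0.47
23.5 [ 0.4345 -0.2967  0.2006] [-4.e-04  6.e-04  1.e+00  5.e-04] [-0.09  0.1   0.65  1.83 -0.07  1.23  2.15]
```

View pics/w12.png

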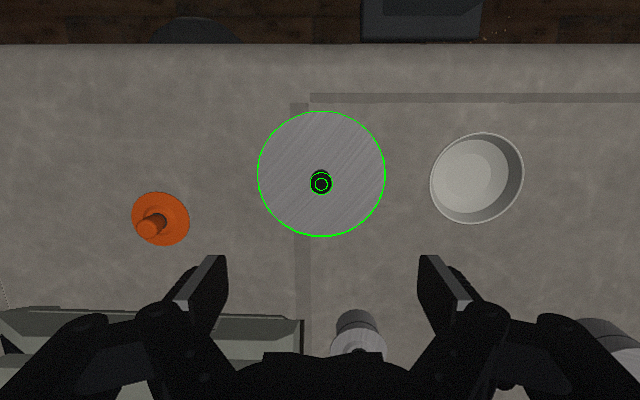

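Descend 0.183 and grip.

```bash
python3 -m inch '[[[0,0,0.4,0,0,0,1],[0,0,0.4,0,0,0,1],[0,0,0.4,0,0,0,1],[0,0,0.3,0,0,0,1],[0,0,0.23,0,0,0,1],[0,0,0.1,0,0,0,0.6],[0,0,0,0,0,0,0],[0,0,0,0,0,0,0],[0,0,0,0,0,0,0],[0,0,0,0,0,0,0],[0,0,0,0,0,0,0]]]'; python3 -m inch '[[[0,0,-0.1,0,0,0,0],[0,0,-0.2,0,0,0,0],[0,0,-0.4,0,0,0,0],[0,0,-0.4,0,0,0,0],[0,0,-0.3,0,0,0,0],[0,0,-0.1,0,0,0,0],[0,0,0,0,0,0,0],[0,0,0,0,0,0,0]]]'; python3 -c "
from h import *
look('w13',[])"
```

```text
time_s: 24.7
position: [0.4359, -0.2976, 0.0198]
tool_rot: [0.001, 0.0, 1.0, -0.0]
force: [-1.3, 0.9, 6.3]
gripper_width: 0.0193
time_s: 25.5
position: [0.4344, -0.2966, 0.1673]
tool_rot: [-0.001, 0.0, 1.0, 0.0]
force: [-0.2, 0.8, -1.1]
gripper_width: 0.0191
25.5 [ 0.4344 -0.2966  0.1673] [-5.e-04  3.e-04  1.e+00  3.e-04] [-0.09  0.14  0.67  1.88 -0.09  1.16  2.18]
```

View pics/w13.png

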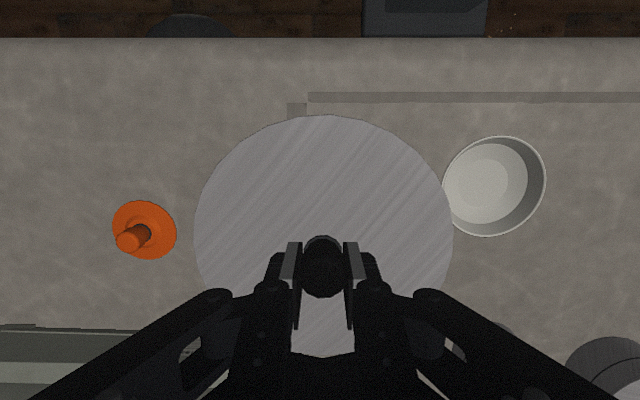

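```bash
python3 -m inch '[[[-0.092,0.319,0,0,0,0,0],[-0.092,0.319,0,0,0,0,0],[-0.092,0.319,0,0,0,0,0],[-0.092,0.319,0,0,0,0,0],[-0.092,0.319,0,0,0,0,0],[-0.092,0.319,0,0,0,0,0],[-0.092,0.319,0,0,0,0,0],[-0.092,0.319,0,0,0,0,0],[-0.092,0.319,0,0,0,0,0],[-0.092,0.319,0,0,0,0,0],[-0.092,0.319,0,0,0,0,0],[-0.092,0.319,0,0,0,0,0]]]';python3 -m inch '[[[-0.092,0.319,0,0,0,0,0],[-0.092,0.319,0,0,0,0,0],[-0.092,0.319,0,0,0,0,0],[-0.092,0.319,0,0,0,0,0],[-0.092,0.319,0,0,0,0,0],[-0.092,0.319,0,0,0,0,0],[-0.092,0.319,0,0,0,0,0],[-0.092,0.319,0,0,0,0,0],[0,0,0,0,0,0,0],[0,0,0,0,0,0,0],[0,0,0,0,0,0,0]]]'; python3 -c "
from h import *
look('w14',[])
snapshot('top')
for d in masks_of('pot_xl','side')[:0]: pass"
```

```text
time_s: 26.75
position: [0.5449, 0.0867, 0.1663]
tool_rot: [-0.002, 0.0, 1.0, -0.001]
force: [-0.2, -0.8, -2.0]
gripper_width: 0.0193
time_s: 27.85
position: [0.6192, 0.3391, 0.1667]
tool_rot: [-0.001, 0.001, 1.0, -0.001]
force: [0.9, -0.5, -1.3]
gripper_width: 0.0196
27.85 [0.6192 0.3391 0.1667] [-9.0e-04  1.0e-03  1.0e+00 -1.1e-03] [-0.74  0.49  0.25  1.4  -0.12  1.27  1.09]
```

View pics/w14.png

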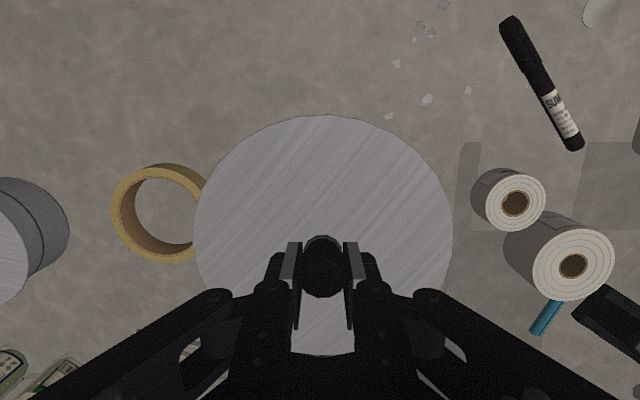

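```bash
python3 -c "
from h import *
v=cv2.imread('pics/w1.png'); st=dict(position=np.array([.4391,.3074,.2316]),tool_rot=np.array([1e-4,1.4e-3,1,2e-4]))
c=cam('wrist',st)
for r,z in((.061,.066),(.058,.066),(.061,0)): cv2.polylines(v,[proj(circ(.619,.3415,r,z),c).round().astype(int)],True,(0,255,0),1)
v=cv2.resize(v[230:400,250:450],None,fx=3,fy=3); cv2.imwrite('pics/chk.png',v)"
```

```text
(no output)
```

View pics/chk.png

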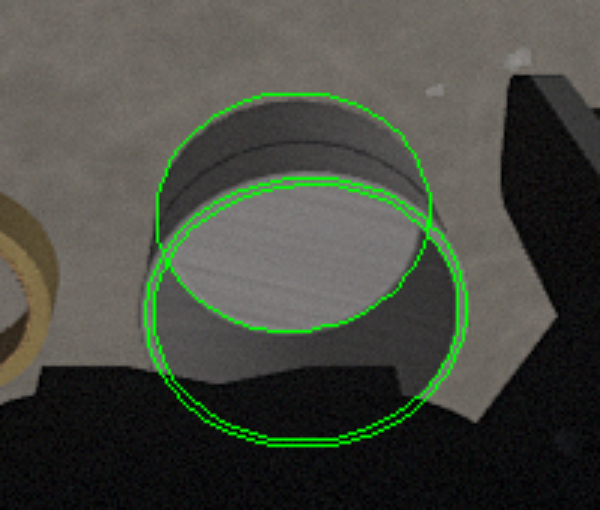

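```bash
python3 -m inch '[[[0,0.01,0.3,0,0,0,0],[0,0,0.3,0,0,0,0],[0,0,0.15,0,0,0,0],[0,0,0.06,0,0,0,0],[0,0,0.03,0,0,0,0],[0,0,0,0,0,0,0],[0,0,0,0,0,0,0],[0,0,0,0,0,0,0]]]';python3 -m inch '[[[0,0,0.02,0,0,0,0],[0,0,0,0,0,0,0],[0,0,0,0,0,0,0]]]'
```

```text
time_s: 28.8
position: [0.62, 0.3421, 0.0855]
tool_rot: [0.001, 0.0, 1.0, 0.0]
force: [-0.4, 0.4, -1.3]
gripper_width: 0.0192
time_s: 29.1
position: [0.6194, 0.3417, 0.0823]
tool_rot: [-0.0, 0.0, 1.0, -0.0]
force: [-0.6, -0.8, -1.5]
gripper_width: 0.0192
```

```bash
python3 -m inch '[[[0,0,0.02,0,0,0,0],[0,0,0,0,0,0,0],[0,0,0,0,0,0,0]]]';python3 -m inch '[[[0,0,0.015,0,0,0,0],[0,0,0,0,0,0,0],[0,0,0,0,0,0,0]]]'
```

```text
time_s: 29.4
position: [0.6194, 0.3417, 0.0802]
tool_rot: [-0.0, 0.0, 1.0, -0.0]
force: [-1.0, -0.4, -1.8]
gripper_width: 0.0191
time_s: 29.7
position: [0.6195, 0.3418, 0.0799]
tool_rot: [0.0, 0.0, 1.0, 0.0]
force: [-3.6, -0.7, 6.6]
gripper_width: 0.0191
```

Contact at the predicted 0.0798. Release and rise high, then view everything.

```bash
python3 -m inch '[[[0,0,-0.005,0,0,0,0],[0,0,0,0,0,0,1],[0,0,0,0,0,0,1],[0,0,0,0,0,0,1],[0,0,0,0,0,0,1],[0,0,-0.2,0,0,0,1],[0,0,-0.4,0,0,0,1],[0,0,-0.4,0,0,0,1],[0,0,-0.3,0,0,0,1],[0,0,0,0,0,0,1],[0,0,0,0,0,0,1]]]'
python3 -c "
from h import *
look('w15',['lid_xl'],.060)"
python3 -m inch '[[[0.25,0.25,0,0,0,0,1],[0.25,0.25,0,0,0,0,1],[0.25,0.25,0,0,0,0,1],[0.25,0.25,0,0,0,0,1],[0.25,0.25,0,0,0,0,1],[0.25,0.25,0,0,0,0,1],[0.25,0.25,0,0,0,0,1],[0.25,0.25,0,0,0,0,1],[0,0,0,0,0,0,1],[0,0,0,0,0,0,1]]]'
python3 - <<'E'
from h import *
im=snapshot("top");c=cam("top");cv2.imwrite("pics/top9.png",cv2.resize(im[120:300,140:440],None,fx=2.6,fy=2.6))
H=dict(xl=.060,l=.054,m=.048,s=.042)
seen=set()
for k in H:
    for d in masks_of('lid_'+k,"top")[:8]:
        if d["pixels"].sum()<20: continue
        p,e=fit('lid_'+k,d["pixels"],c,H[k])
        if e<1.2: print(k,d["conf"],p.round(4),round(e,2))
for n in('dish','tape'):
    for d in masks_of(n,"top")[:2]: print(n,d["conf"],*fit(n,d["pixels"],c))
s=snapshot("side"); cv2.imwrite("pics/s9.png",s[140:300,210:470].repeat(3,0).repeat(3,1))
print(get_state()["position"],get_state()["time_s"])
E
```

```text
time_s: 30.8
position: [0.6197, 0.3419, 0.21]
tool_rot: [0.001, 0.0, 1.0, 0.0]
force: [-0.4, 0.2, -0.4]
gripper_width: 0.0855
lid_xl 0.77 [249, 110, 396, 256] [0.6186 0.3429] 0.42
30.8 [0.6197 0.3419 0.21  ] [6.e-04 4.e-04 1.e+00 4.e-04] [-0.74  0.47  0.25  1.34 -0.12  1.35  1.08]
time_s: 31.9
position: [0.4183, 0.5422, 0.2077]
tool_rot: [-0.001, -0.001, 1.0, -0.001]
force: [0.6, -1.1, 0.5]
gripper_width: 0.0851
xl 0.61 [0.6176 0.3416] 0.34
l 0.64 [0.6631 0.0342] 0.31
m 0.95 [ 0.6274 -0.1131] 0.31
s 0.94 [ 0.6219 -0.2583] 0.48
s 0.85 [ 0.7413 -0.1663] 0.33
s 0.66 [ 0.4781 -0.4648] 0.3
dish 0.78 [ 0.43293494 -0.14145283] 0.35832658652135146
tape 0.92 [0.64564235 0.18794124] 0.5058084259345936
[0.42017969 0.54137473 0.20931857] 32.3
```

View pics/top9.png

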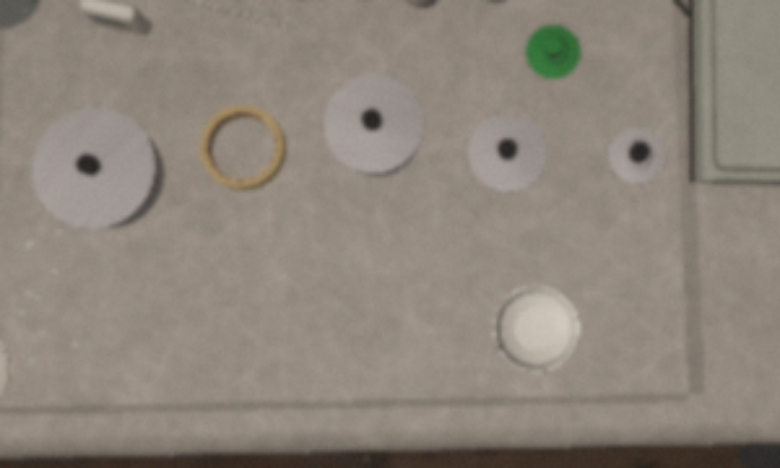

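View pics/s9.png

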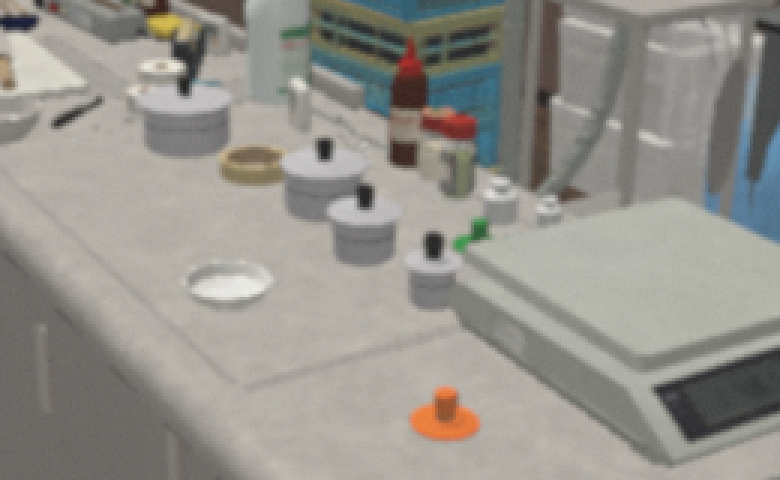

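View pics/w15.png

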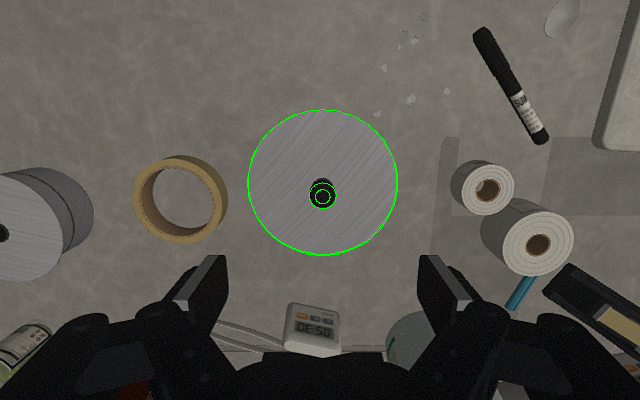

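All lids sit level on their pots, each within about 3 mm of its centre. The dish and tape are unmoved and the robot is clear.

```bash
python3 -c "
from plant import *
print(sign_off())"
```

```text
the job is handed in; nothing more can be done
None
```

All four lids are on their own pots and the job is handed in, after about 32 s of the 96 s allowed. The hand-in reports no verdict, so this rests on my own last checks.

- **Seating:** when I pressed each lid down, it met the rim within 0.2 mm of the expected height (tool at 71, 67, 62 and 80 mm for L, M, S and XL).
- **Centring:** in the last top picture the lids are within about 3 mm of the pot positions measured at the start. I did not measure the pots again once they were covered.
- **Level and upright:** I judged this only by eye, from the side and wrist pictures, where every lid looked flat and every pot upright.
- **Dish and tape:** both measured within about 1 mm of where they were. The gripper is empty and well clear of everything.

**Checks that failed or disagreed:**
- The gripper read about 19 mm on each knob instead of 22 mm, but none of the lids slipped.
- The wrist check of lid M found no detection, so I relied on the top and side pictures for it.
- The networks often gave a lid or pot the wrong size, so I told them apart by fitting their outlines.

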